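# Thread the keyed coil spring onto its post and lock it

## Robot

A 6-joint arm with a two-finger parallel gripper is mounted at the origin on a cart in front of the work surface, level with it; the furniture and walls round the work are solid. World frame = base frame: x ahead of the robot, y to its left, z up, the work surface at z = 0. Lengths are in mm, angles in degrees, forces in N, time in s.
With the tool pointing down it reaches from about 350 to 850 mm from the base axis. Payload 8.1 kg.
Tool frame: the origin (TCP) lies between the finger pads; the fingertips stand 22 mm ahead of it and the grasp point (between the pads) lies 3 mm ahead of it; z points along the fingers, y is the line along which they close (so a half turn about z gives the same grasp; the last joint's range is limited). The gripper opens to 85 mm and grips with 20 to 120 N. Pads are 22 mm wide; open, the fingers measure 114 mm over their backs; the gripper's body (76 mm by 85 mm) begins 54 mm behind the grasp point. The pads swing forward as they close: fully open they stand 13 mm farther back than shut.
Start: joints at [-72.33, 7.471, 85.268, -0, 87.261, -4.893], TCP at [230.24, -554.071, 253.292] pointing down, gripper open.
Joint ranges: [-169.43, 169.43], [-51.17, 129.36], [1.28, 143.12], [-76.62, 256.62], [0, 156.53], [-152.29, 152.29]. Speed limits (degrees/s): [136.94, 136.94, 159.86, 180, 180, 180].

## Interface

Orientations are given as [roll, pitch, yaw] about the fixed x, y, z axes, in that order (R = Rz(yaw) Ry(pitch) Rx(roll)).
In Python, from bench import r, vision gives the robot as it stands.
- The arm moves only by the tool step_arm, never from a script. Its argument "targets" is a list that holds one entry, the list of rows, each a list of 6 numbers: the shift along the world's x, y, z in mm, then the turn, a rotation vector about the world's x, y, z in rad. In form: [[[x, y, z, rx, ry, rz], ...]]. A call has 1 to 12 rows; each row is the pose to reach, as a shift and turn from the pose commanded when the call began; what a row does not reach only later rows make up. A row lasts 1/12 s, in which the tool goes at most 41.7 mm and 7.16 degrees, less where a joint would pass 70% of its speed; a pose out of reach is approached as far as the arm can. A call with a gripper value outside its range is refused whole. "fingers" is the gripper's target within -1 to 1 (shut at 1, half-way at 0, fully open at -1), set as the call begins (left out, the last holds). The fingers move at their own pace and stop on an object; "newtons" is the grip in N (left out, the last holds). Time passes only in rows, so rows that repeat a pose let the fingers close. It gives the time, the measured TCP pose, the force, the opening and the grip force at its end, in the units of the state.
- r.sense(): the state, without advancing time (a new reading comes with each control period).
- vision.snapshot(name): name is "scene" or "top"; returns a dict with "img" (400x640x3 uint8, blue, green, red), "mtx" (3x3 intrinsics, pixels), "eye" and "attitude" of the camera in the world. Camera axes: x right, y up, looking along -z (the intrinsics and any distortion apply to the point x, -y, -z); pixel columns grow to the right and rows downward; lengths in mm; the calibration is good to about 2 mm. A picture is of the moment at which its call begins. There is no depth.
- r.hand_in(): hands the job in; it is judged then, once.
The state is a dict: "time": time; "joint_pos": joint angles; "qd": joint speeds; "joint_efforts": joint torques, N m; "tool_pos": TCP position; "tcp_rot": TCP orientation; "ft_force": force on the tool from outside, world axes, zero at the start; "wrist_torque": the same for the moment, N m; "finger_gap": finger opening in mm; "grip_force": force on a finger pad.
Only numpy, scipy, OpenCV 4.12 (cv2) and the standard library are available. Lean on these libraries where they do the work, as an engineer would, in place of code of your own. Each camera call takes 0.05 s, during which the arm holds its last target. There are 200 camera calls.

## Task

Put the coil spring over the upright rod of the spring post, foot ring first, feeding it gently down past the two slotted collars: whenever its inner key snags on a collar, keep only light pressure on it and twist it slightly until the key finds the slot, never forcing it. When the spring sits fully home on the base plate, turn it clockwise (seen from above) until the ear of its foot ring comes up against the stop pin, so that the key is locked under the lower collar, then let go and leave it standing there, with the other things left where they are.

Things in the scene. Friction and masses are not known exactly. Their poses are not given: they have to be found in the camera images.
- spring: Steel compression spring, upright at the start: outer diameter 30, bore 24, free length 70 mm, about 100 g. Origin: centre of the underside of its dark foot ring (6 mm high); z runs up the spring; x points to the ring's inner key and outer ear. Along z it gives about 2 mm per N and is solid after 12 mm (6 N). In twist it gives about 1.2 rad per N m.
- spring_end (a point): Centre of the spring's upper end, 70 mm above its origin. The uppermost 24 mm are closed coils, the place to grip.
- ear_tip (a point): Point on the foot ring's ear, 21 mm from the spring's axis along its x, 2 mm above its underside. The ear is 6 mm wide, 4 mm high and reaches out to 25 mm from the axis. In the same direction the key, 4 mm wide and 5 mm high, reaches inward to 6.4 mm from the axis.
- stand: Spring post, fixed to the worktop: aluminium plate 90 x 90 x 12 mm with an upright steel rod. Origin: centre of the plate's underside, on the rod's axis; z up; x and y along the plate's edges, the stop pin beside x. The spring sits home on the plate's top, 12 mm above the worktop; there, below the lower collar, its key can turn freely.
- rod_tip (a point): Top of the rod (9 mm thick), 88 mm above the worktop. On it two collars are clamped, 20 mm wide: upper 50 to 58 mm, lower 20 to 28 mm above the worktop. Each has one slot, 5.5 mm wide, for the key, to be found by feel: seen from above the upper slot faces within 35 degrees either side of the stand's x, the lower 51 to 109 degrees anticlockwise of it (toward y).
- stop_pin (a point): Top centre of the stop pin on the base plate, 6 mm in diameter, 14 mm tall, 20 mm from the rod's axis, 6 degrees clockwise of the stand's x axis. The seated ring's ear, turned clockwise, meets it when it points about 12 degrees anticlockwise of the stand's x axis. A wound-up spring turns back when let go, so take the strain off first.
- loose_nut: Bystander: steel hexagon nut, 24 x 27 x 14 mm, lying flat; origin at the centre of its underside.
- tape: Bystander: roll of tape lying flat, 90 mm in diameter, 18 mm high; origin at the centre of its underside.
- pen: Bystander: pen lying on the worktop, 138 mm long, 12 mm thick; origin at the centre of its underside, length along its y.
- cup_a: Bystander: specimen cup with screw lid, 52 mm in diameter, 60 mm high; origin at the centre of its underside.
- cup_b: Bystander: as cup_a.
- cup_c: Bystander: as cup_a.

How it is judged (in metres and radians):
On the way, in this order (a step that is already met when the one before it is completed fails the run):
1. the spring's foot ring is round the rod, past the upper collar and above the lower one or beyond (horizontal distance between spring and stand below 0.005 m and z of spring in the frame of stand below 0.046 m), for 0.1 s.
2. the key has passed the lower collar (horizontal distance between spring and stand below 0.005 m and z of spring in the frame of stand below 0.0165 m), for 0.1 s.
At the end, for the whole second after the job is handed in: The spring stands upright (within 7 degrees) and at rest round the rod, axes within 4 mm, foot ring on the base plate (gap under 3.5 mm), its ear at the stop pin (gap under about 4 mm: ear point within 10.5 mm of the pin's centre, seen from above), released (horizontal distance between spring and stand below 0.004 m and z of spring in the frame of stand below 0.0155 m and angle between spring's own z axis and vertical below 0.12 rad and horizontal distance between ear_tip and stop_pin below 0.0105 m and linear speed of spring below 0.02 m/s and contact force between the fingers and spring below 0.05 N); the robot touches nothing.
It fails at once if the spring is pressed or turned against the post with more than 15 N (contact force between spring and stand above 15 N).
It fails at once if the robot bears on the post with more than 15 N (contact force between any of the fingers, the arm and stand above 15 N).
It fails at once if a bystander is moved by more than 25 mm (distance of any of loose_nut, tape, pen, cup_a, cup_b, cup_c from where it was at the start of the episode above 0.025 m).
It also fails if it takes over 72 s, if anything falls off the work surface, if the arm or the gripper's body presses on something with over 40 N, if the wrist force passes 120 N, or if a joint passes its speed limit or range.

## Working session

There is one attempt and no reset: what is moved stays moved. The work goes in short steps, Python scripts to look and compute and a tool call to move; the robot and the scene stay as the last step left them, time stands still between calls to the robot, and variables do not carry over. Pictures are saved under pics/ and viewed, at most 10 in all, crops included, and the job is handed in when it is done.

Besides the shell and the picture viewer there is one more tool, called after ">>>" by a JSON object that holds its "method" and its "body", one argument or row to a line. step_arm: Moves the arm, as the interface text tells. Its arguments: {"type":"object","properties":{"targets":{"type":"array"},"fingers":{"type":"number"},"newtons":{"type":"number"}},"required":["targets"]}

```bash
mkdir -p pics; python3 - <<'E'
from bench import r, vision
import cv2,pickle
for n in ("scene","top"):
    s=vision.snapshot(n); cv2.imwrite(f"pics/{n}0.png",s["img"]); pickle.dump(s,open(n+"0.pkl","wb"))
    print(n,s["mtx"],s["eye"],s["attitude"],[k for k in s])
print(r.sense())
E
```

```text
scene [[519.53216113   0.         322.12796761]
 [  0.         519.53216113 202.90615198]
 [  0.           0.           1.        ]] [ 28.78150022 927.96208997 587.09098452] [  66.16457263   -0.63339424 -154.78923775] ['img', 'mtx', 'eye', 'attitude']
top [[372.76059644   0.         324.24897792]
 [  0.         372.76059644 206.34670684]
 [  0.           0.           1.        ]] [ 409.11939328  -64.62860365 1155.17670558] [  5.68903682  -0.3696826  -90.49948179] ['img', 'mtx', 'eye', 'attitude']
{'time': 0.1, 'joint_pos': array([-7.23296095e+01,  7.51059341e+00,  8.53265666e+01, -7.85629025e-05,
        8.72614007e+01, -4.89359039e+00]), 'qd': array([ 0.0004614 ,  0.0560789 , -0.28871727, -0.03666857,  0.02192945,
        0.01845521]), 'joint_efforts': array([ 1.62932389e-03, -5.70950139e+01, -5.01942158e+01, -3.18753041e-05,
        8.10801052e-03, -6.90482329e-05]), 'tool_pos': array([ 230.09715912, -553.60382773,  252.31745443]), 'tcp_rot': array([-1.79901792e+02, -8.32957918e-03,  2.25639775e+01]), 'ft_force': array([0.21666946, 0.19189588, 0.27785501]), 'wrist_torque': array([ 0.01382874,  0.03690807, -0.03552496]), 'grip_force': 0.0, 'finger_gap': 85.41125592549774}
```

View pics/scene0.png

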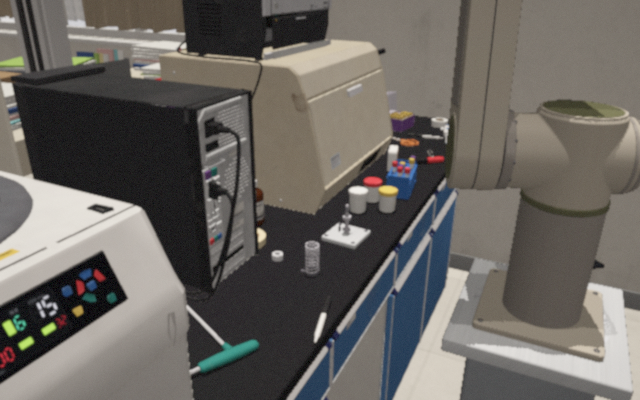

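View pics/top0.png

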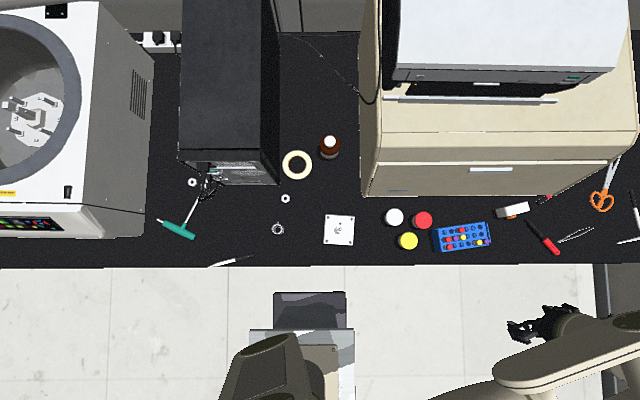

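Top view: stand at about (339,230), spring (278,229), nut (285,198), tape (297,164), cups near (393,217), (423,220) and (408,241), pen (232,261). I'll enlarge the spring and the stand in both views.

```bash
cat > h.py <<'E'
import numpy as np,cv2,pickle
from scipy.spatial.transform import Rotation as R
def ray(s,px,z):
    d=np.linalg.inv(s["mtx"])@np.array([px[0],px[1],1.]); d=np.array([d[0],-d[1],-d[2]])
    d=R.from_euler("xyz",s["attitude"],degrees=True).apply(d); e=np.array(s["eye"])
    return e+d*(z-e[2])/d[2]
def proj(s,p):
    c=R.from_euler("xyz",s["attitude"],degrees=True).inv().apply(np.array(p,float)-s["eye"])
    q=s["mtx"]@np.array([c[0],-c[1],-c[2]]); return q[:2]/q[2]
def crop(s,x,y,w,h,k): return cv2.resize(s["img"][y:y+h,x:x+w],None,fx=k,fy=k,interpolation=cv2.INTER_CUBIC)
E
python3 - <<'E'
from h import *
t=pickle.load(open("top0.pkl","rb"));s=pickle.load(open("scene0.pkl","rb"))
a=crop(t,260,190,100,60,8); b=crop(s,265,200,110,80,7)[:, :800]
cv2.imwrite("pics/c1.png",a);cv2.imwrite("pics/c2.png",b)
print("stand",ray(t,(339,230),12),"spring top",ray(t,(278,229),70),"scene spring base",ray(s,(312,272),0))
E
```

```text
stand [ 449.75493506 -117.55090324   12.        ] spring top [452.09930939  62.38958091  70.        ] scene spring base [451.96291174  64.94752283   0.        ]
```

View pics/c1.png

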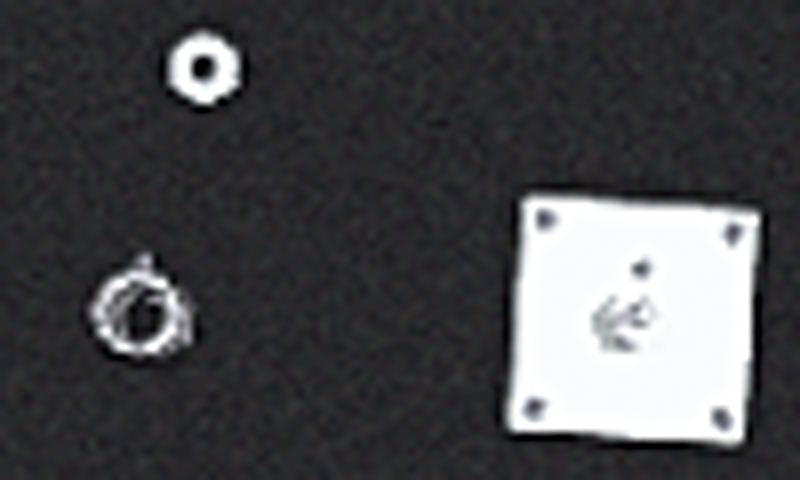

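View pics/c2.png

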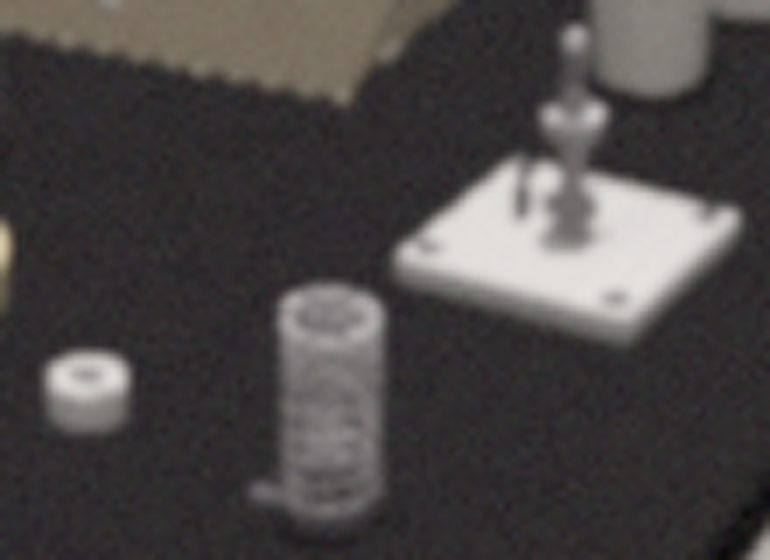

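Crop of top view: spring rim centre at (137,313), ear (145,262), plate corners (522,197), (760,212), (742,442), (508,432), pin (641,267). Crop of scene view: spring rim centre at (331,312), ear tip (255,490), rod tip (574,30), pin top (524,160).

```bash
python3 - <<'E'
from h import *
t=pickle.load(open("top0.pkl","rb"));s=pickle.load(open("scene0.pkl","rb"))
T=lambda p,z:ray(t,(260+(p[0]+.5)/8-.5,190+(p[1]+.5)/8-.5),z)[:2].round(1)
S=lambda p,z:ray(s,(265+(p[0]+.5)/7-.5,200+(p[1]+.5)/7-.5),z)[:2].round(1)
C=np.array([T(p,12) for p in [(522,197),(760,212),(742,442),(508,432)]]);print(C,C.mean(0))
e=[C[0]-C[3],C[1]-C[2],C[0]-C[1],C[3]-C[2]]
for v in e: print(np.linalg.norm(v),np.degrees(np.arctan2(v[1],v[0])))
print("pin T",T((641,267),22),"S",S((524,160),26))
print("rod tip S",S((574,32),88))
print("collar up S",S((574,112),58))
print("spring top T",T((137,313),70),"S",S((331,315),70),"base S",S((328,500),6))
print("ear T",T((145,262),4),"S",S((258,490),2))
# gray threshold centroid of plate, spring
g=cv2.cvtColor(t["img"],cv2.COLOR_BGR2GRAY)
m=(g[205:250,315:362]>140).astype(np.uint8); c=max(cv2.findContours(m,0,2)[0],key=cv2.contourArea); rc=cv2.minAreaRect(c); print(rc, ray(t,(rc[0][0]+315,rc[0][1]+205),12))
bp=np.array([p for p in cv2.boxPoints(rc)]);B=np.array([ray(t,q+[315,205],12)[:2] for q in bp]);print(B.round(1));print([np.degrees(np.arctan2(*(B[(i+1)%4]-B[i])[::-1])) for i in range(4)])
E
```

```text
[[ 498.7  -74.5]
 [ 492.2 -166. ]
 [ 404.3 -157.6]
 [ 408.8  -68.4]] [ 451.    -116.625]
90.10671451118388 -3.8817503138331144
88.30045299997049 -5.458787749327777
91.73058377662272 85.93663400706696
89.31343683903334 87.11196624688044
pin T [ 470.8 -119.5] S [ 475.3 -135.2]
rod tip S [ 450.2 -115.9]
collar up S [ 449.4 -116.5]
spring top T [453.   66.2] S [449.8  70.5] base S [450.5  70.7]
ear T [475.4  71.2] S [475.4  69. ]
((23.663715362548828, 24.544246673583984), (29.733993530273438, 29.201841354370117), 3.814074993133545) [ 451.15801649 -116.53797338   12.        ]
[[ 410.2  -67.8]
 [ 499.3  -74.5]
 [ 492.5 -165.7]
 [ 403.4 -158.3]]
[np.float64(-4.310912254654059), np.float64(-94.29545351192031), np.float64(175.2350963227808), np.float64(85.70524125660378)]
```

Stand is at (451,-116.5), yaw about -4.4°. The spring is near (451,69), ear along world +x. I'll grip it twice, once in each direction, so that it centres on the tool. First I move above it with yaw 90.

>>> {"method": "step_arm", "body": {
  "targets": [
    [[221,623,-40,0,0,1.177],[221,623,-40,0,0,1.177],[221,623,-40,0,0,1.177],[221,623,-40,0,0,1.177],[221,623,-40,0,0,1.177],[221,623,-40,0,0,1.177],[221,623,-40,0,0,1.177],[221,623,-40,0,0,1.177],[221,623,-40,0,0,1.177],[221,623,-40,0,0,1.177],[221,623,-40,0,0,1.177],[221,623,-40,0,0,1.177]]
  ],
  "fingers": -1,
  "newtons": 20
}}

```text
time: 1.1
tool_pos: [397.1, -81.7, 222.9]
tcp_rot: [180.0, 0.0, 90.0]
ft_force: [1.6, -0.5, -0.9]
finger_gap: 85.4
grip_force: 0.0
```

>>> {"method": "step_arm", "body": {
  "targets": [
    [[54,153,-10,0,0,0],[54,153,-10,0,0,0],[54,153,-10,0,0,0],[54,153,-10,0,0,0],[54,153,-50,0,0,0],[54,153,-90,0,0,0],[54,153,-110,0,0,0],[54,153,-130,0,0,0],[54,153,-145,0,0,0],[54,153,-153,0,0,0],[54,153,-153,0,0,0],[54,153,-153,0,0,0]]
  ]
}}

```text
time: 2.1
tool_pos: [450.9, 69.3, 70.2]
tcp_rot: [-180.0, 0.0, 90.0]
ft_force: [-0.1, 0.3, 0.4]
finger_gap: 85.3
grip_force: 0.0
```

```bash
python3 - <<'E'
from bench import r, vision
from h import *
s=vision.snapshot("scene"); cv2.imwrite("pics/g1.png",crop(s,265,190,90,90,6)); print(r.sense()["tool_pos"])
E
```

```text
[451.68128846  69.27908854  70.97454711]
```

View pics/g1.png

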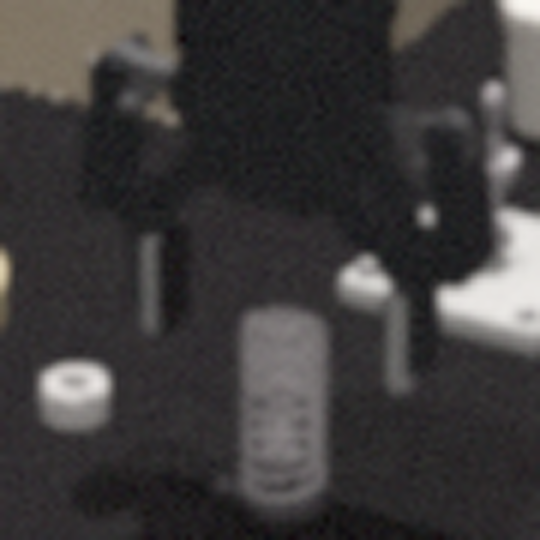

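The spring (centre at 284,405) stands between the open fingers (152 and 398), with the nut clear. Closing along x to centre it.

>>> {"method": "step_arm", "body": {
  "targets": [
    [[0,0,-3,0,0,0],[0,0,-3,0,0,0],[0,0,-3,0,0,0],[0,0,-3,0,0,0],[0,0,-3,0,0,0],[0,0,-3,0,0,0],[0,0,-3,0,0,0],[0,0,-3,0,0,0],[0,0,-3,0,0,0],[0,0,-3,0,0,0],[0,0,-3,0,0,0],[0,0,-3,0,0,0]]
  ],
  "fingers": 1,
  "newtons": 20
}}

```text
time: 3.15
tool_pos: [451.2, 69.3, 67.1]
tcp_rot: [180.0, 0.0, 90.0]
ft_force: [0.9, -0.3, 1.1]
finger_gap: 29.8
grip_force: 21.6
```

>>> {"method": "step_arm", "body": {
  "targets": [
    [[0,0,0,0,0,0],[0,0,0,0,0,0],[0,0,0,0,0,0],[0,0,0,0,0,0],[0,0,0,0,0,0],[0,0,0,0,0,0],[0,0,0,0,0,-1.571],[0,0,0,0,0,-1.571],[0,0,0,0,0,-1.571],[0,0,0,0,0,-1.571],[0,0,0,0,0,-1.571],[0,0,0,0,0,-1.571]]
  ],
  "fingers": -1
}}

```text
time: 4.15
tool_pos: [451.1, 69.3, 67.1]
tcp_rot: [-180.0, 0.0, 46.7]
ft_force: [0.8, 0.8, -0.4]
finger_gap: 85.4
grip_force: 0.0
```

>>> {"method": "step_arm", "body": {
  "targets": [
    [[0,0,0,0,0,-0.821],[0,0,0,0,0,-0.821],[0,0,0,0,0,-0.821],[0,0,0,0,0,-0.821],[0,0,0,0,0,-0.821],[0,0,0,0,0,-0.821],[0,0,0,0,0,-0.821],[0,0,0,0,0,-0.821]]
  ]
}}

```text
time: 4.82
tool_pos: [451.1, 69.3, 67.1]
tcp_rot: [-180.0, 0.0, -0.2]
ft_force: [0.5, -0.5, 0.1]
finger_gap: 85.6
grip_force: 0.0
```

>>> {"method": "step_arm", "body": {
  "targets": [
    [[0,0,0,0,0,0],[0,0,0,0,0,0],[0,0,0,0,0,0],[0,0,0,0,0,0],[0,0,0,0,0,0],[0,0,0,0,0,0],[0,0,0,0,0,0],[0,0,0,0,0,0],[0,0,0,0,0,0],[0,0,0,0,0,0],[0,0,0,0,0,0]]
  ],
  "fingers": 1,
  "newtons": 30
}}

```text
time: 5.73
tool_pos: [451.1, 69.3, 67.1]
tcp_rot: [-180.0, -0.0, -0.0]
ft_force: [0.3, 0.2, 0.5]
finger_gap: 29.6
grip_force: 29.6
```

>>> {"method": "step_arm", "body": {
  "targets": [
    [[0,0,30,0,0,0],[0,0,65,0,0,0],[0,0,100,0,0,0],[0,-30,115,0,0,0],[0,-65,115,0,0,0],[0,-100,115,0,0,0],[0,-130,115,0,0,0],[0,-155,110,0,0,0],[0,-175,105,0,0,0],[0,-185.8,100,0,0,0],[0,-185.8,100,0,0,0],[0,-185.8,100,0,0,0]]
  ]
}}

```text
time: 6.73
tool_pos: [450.6, -116.3, 166.4]
tcp_rot: [-179.9, 0.1, -0.1]
ft_force: [-0.1, 0.5, -1.1]
finger_gap: 29.6
grip_force: 30.3
```

```bash
python3 - <<'E'
from bench import r, vision
from h import *
s=vision.snapshot("scene"); t=vision.snapshot("top")
pickle.dump(s,open("scene1.pkl","wb"));pickle.dump(t,open("top1.pkl","wb"))
cv2.imwrite("pics/g2.png",crop(s,300,155,90,90,6)); q=r.sense();print(q["tool_pos"],q["joint_pos"].round(1),q["wrist_torque"])
for p in ([451,-116.5,88],[451,-116.5,167],[451,-116.5,97]): print(((proj(s,p)-[300,155]+.5)*6-.5).round(0))
E
```

```text
[ 451.09955201 -115.5814674   167.01281105] [-20.7 -10.4 112.    0.   78.5  69.3] [ 0.0103125   0.00855819 -0.03673516]
[281. 296.]
[287. 109.]
[281. 276.]
```

View pics/g2.png

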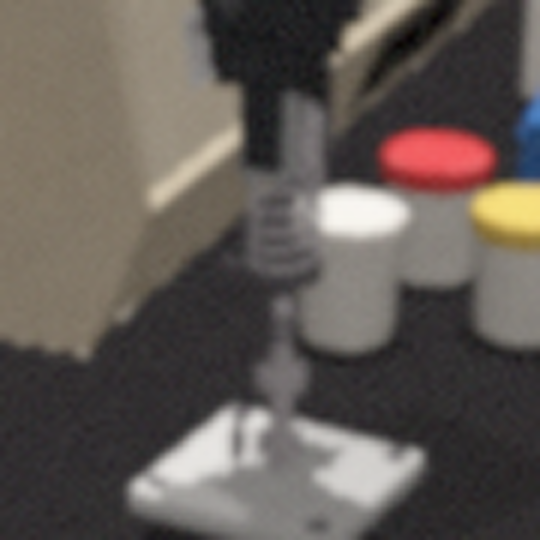

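Spring ring (about 248–318, row 262) hangs centred over the rod tip (284,298), ear toward +x. Turn to the clockwise end of the upper slot's range, then lower toward the collar (contact expected at TCP z of about 125).

>>> {"method": "step_arm", "body": {
  "targets": [
    [[0,0,-3,0,0,-0.12],[0,0,-6,0,0,-0.24],[0,0,-9,0,0,-0.36],[0,0,-14,0,0,-0.48],[0,0,-19,0,0,-0.6],[0,0,-24,0,0,-0.7],[0,0,-28,0,0,-0.75],[0,0,-32,0,0,-0.75],[0,0,-36,0,0,-0.75],[0,0,-38,0,0,-0.75],[0,0,-38,0,0,-0.75],[0,0,-38,0,0,-0.75]]
  ]
}}

```text
time: 7.83
tool_pos: [451.1, -116.3, 129.1]
tcp_rot: [180.0, 0.0, -42.9]
ft_force: [-0.6, -0.7, -0.3]
finger_gap: 29.5
grip_force: 30.3
```

>>> {"method": "step_arm", "body": {
  "targets": [
    [[0,0,-1,0,0,0],[0,0,-2,0,0,0],[0,0,-3,0,0,0],[0,0,-4,0,0,0],[0,0,-5,0,0,0],[0,0,-6,0,0,0],[0,0,-7,0,0,0],[0,0,-8,0,0,0],[0,0,-8,0,0,0],[0,0,-8,0,0,0]]
  ]
}}

```text
time: 8.67
tool_pos: [451.2, -116.6, 121.2]
tcp_rot: [-180.0, -0.0, -43.0]
ft_force: [-0.5, 0.3, 1.6]
finger_gap: 29.5
grip_force: 30.7
```

>>> {"method": "step_arm", "body": {
  "targets": [
    [[0,0,-1,0,0,0.04],[0,0,-1,0,0,0.08],[0,0,-1,0,0,0.12],[0,0,-1,0,0,0.16],[0,0,-1,0,0,0.16]]
  ]
}}

```text
time: 9.08
tool_pos: [451.1, -116.7, 120.3]
tcp_rot: [180.0, -0.0, -33.7]
ft_force: [-1.1, -1.4, 3.0]
finger_gap: 29.7
grip_force: 31.1
```

>>> {"method": "step_arm", "body": {
  "targets": [
    [[0,0,0,0,0,0.04],[0,0,0,0,0,0.08],[0,0,0,0,0,0.12],[0,0,0,0,0,0.16],[0,0,0,0,0,0.16]]
  ]
}}

```text
time: 9.5
tool_pos: [451.0, -116.3, 119.8]
tcp_rot: [-180.0, 0.0, -24.6]
ft_force: [1.4, 1.8, -0.3]
finger_gap: 29.5
grip_force: 31.3
```

```bash
cat > st.py <<'E'
from bench import r, vision
import numpy as np
L=[]
for i in range(3):
    q=r.sense(); L.append(np.r_[q["ft_force"],q["wrist_torque"]*1000]); vision.snapshot("top")
q=r.sense(); L.append(np.r_[q["ft_force"],q["wrist_torque"]*1000])
print(np.mean(L,0).round(2),q["tool_pos"].round(1),q["tcp_rot"].round(1),round(q["time"],2))
E
python3 st.py
```

```text
[  0.55   0.61  -0.82  96.12 -45.52   7.24] [ 451.  -116.3  119.9] [-180.     0.   -24.8] 9.65
```

>>> {"method": "step_arm", "body": {
  "targets": [
    [[0,0,-1,0,0,0],[0,0,-2,0,0,0],[0,0,-3,0,0,0],[0,0,-4,0,0,0],[0,0,-5,0,0,0],[0,0,-5,0,0,0]]
  ]
}}

```text
time: 10.15
tool_pos: [450.9, -116.4, 114.8]
tcp_rot: [180.0, 0.0, -24.7]
ft_force: [0.9, 0.7, -1.4]
finger_gap: 29.8
grip_force: 31.3
```

```bash
python3 st.py
```

```text
[-7.000e-02  2.000e-01 -1.160e+00  8.115e+01 -2.507e+01 -2.352e+01] [ 451.1 -116.5  115. ] [180.    0.  -24.7] 10.3
```

>>> {"method": "step_arm", "body": {
  "targets": [
    [[0,0,-1,0,0,0],[0,0,-2,0,0,0],[0,0,-3,0,0,0],[0,0,-4,0,0,0],[0,0,-5,0,0,0],[0,0,-6,0,0,0],[0,0,-7,0,0,0],[0,0,-8,0,0,0],[0,0,-9,0,0,0],[0,0,-10,0,0,0],[0,0,-11,0,0,0],[0,0,-11,0,0,0]]
  ]
}}

```text
time: 11.3
tool_pos: [451.0, -116.5, 103.8]
tcp_rot: [180.0, 0.0, -24.6]
ft_force: [0.0, 0.2, -0.8]
finger_gap: 29.7
grip_force: 31.3
```

```bash
python3 st.py
```

```text
[  0.23   0.06  -1.22 -21.12 -23.85  -7.23] [ 451.1 -116.5  104.1] [-180.     0.   -24.6] 11.45
```

Through the upper collar. Now turn to the start of the lower slot's range.

>>> {"method": "step_arm", "body": {
  "targets": [
    [[0,0,0,0,0,0.1],[0,0,0,0,0,0.2],[0,0,0,0,0,0.3],[0,0,0,0,0,0.4],[0,0,0,0,0,0.5],[0,0,0,0,0,0.6],[0,0,0,0,0,0.7],[0,0,0,0,0,0.8],[0,0,0,0,0,0.9],[0,0,0,0,0,1.0],[0,0,0,0,0,1.08],[0,0,0,0,0,1.08]]
  ]
}}

```text
time: 12.45
tool_pos: [450.9, -116.4, 104.0]
tcp_rot: [-180.0, 0.0, 37.4]
ft_force: [-1.5, 0.5, -1.3]
finger_gap: 29.9
grip_force: 31.2
```

```bash
python3 st.py
```

```text
[ -1.56   0.41  -0.79  44.67 242.97 -11.58] [ 450.9 -116.5  104. ] [-180.     0.    37.1] 12.6
```

>>> {"method": "step_arm", "body": {
  "targets": [
    [[0,0,-1,0,0,0],[0,0,-2,0,0,0],[0,0,-3,0,0,0],[0,0,-4,0,0,0],[0,0,-5,0,0,0],[0,0,-6,0,0,0],[0,0,-7,0,0,0],[0,0,-8,0,0,0],[0,0,-9,0,0,0],[0,0,-10,0,0,0],[0,0,-11,0,0,0],[0,0,-12,0,0,0]]
  ]
}}

```text
time: 13.6
tool_pos: [451.3, -116.6, 92.3]
tcp_rot: [180.0, -0.0, 37.2]
ft_force: [-1.4, -1.1, 2.9]
finger_gap: 29.9
grip_force: 31.5
```

```bash
python3 st.py
```

```text
[  -1.32   -1.14    1.95 -112.87  293.38   -9.03] [ 451.2 -116.6   92.2] [180.   -0.   37.2] 13.75
```

>>> {"method": "step_arm", "body": {
  "targets": [
    [[-0.7,-0.4,0,0,0,0.04],[-0.7,-0.4,0,0,0,0.08],[-0.7,-0.4,0,0,0,0.12],[-0.7,-0.4,0,0,0,0.16],[-0.7,-0.4,0,0,0,0.16]]
  ]
}}

```text
time: 14.17
tool_pos: [450.7, -116.8, 92.3]
tcp_rot: [180.0, -0.0, 46.5]
ft_force: [-1.0, 0.6, 2.0]
finger_gap: 29.6
grip_force: 31.3
```

```bash
python3 st.py
```

```text
[-0.33  0.82  2.08 80.16 67.39 -0.93] [ 450.6 -116.9   92.2] [180.   -0.   46.3] 14.32
```

>>> {"method": "step_arm", "body": {
  "targets": [
    [[0,0,0,0,0,0.04],[0,0,0,0,0,0.08],[0,0,0,0,0,0.12],[0,0,0,0,0,0.16],[0,0,0,0,0,0.16]]
  ]
}}

```text
time: 14.73
tool_pos: [450.4, -116.8, 92.1]
tcp_rot: [-180.0, -0.0, 55.6]
ft_force: [0.3, 1.3, 1.4]
finger_gap: 29.9
grip_force: 31.2
```

```bash
python3 st.py
```

```text
[ -0.4    1.03   1.68 233.85 127.56  13.51] [ 450.4 -116.8   92.1] [-180.    -0.    55.5] 14.88
```

>>> {"method": "step_arm", "body": {
  "targets": [
    [[0,0.4,0,0,0,0.04],[0,0.4,0,0,0,0.08],[0,0.4,0,0,0,0.12],[0,0.4,0,0,0,0.16],[0,0.4,0,0,0,0.16]]
  ]
}}

```text
time: 15.3
tool_pos: [450.2, -116.6, 92.0]
tcp_rot: [-180.0, 0.0, 64.8]
ft_force: [-2.5, 0.4, 1.2]
finger_gap: 29.7
grip_force: 31.3
```

```bash
python3 st.py
```

```text
[ -1.78   0.48   1.65  44.51 298.37 -16.75] [ 450.2 -116.6   92. ] [-180.     0.    64.6] 15.45
```

>>> {"method": "step_arm", "body": {
  "targets": [
    [[-0.8,0.2,0,0,0,0.04],[-0.8,0.2,0,0,0,0.08],[-0.8,0.2,0,0,0,0.12],[-0.8,0.2,0,0,0,0.16],[-0.8,0.2,0,0,0,0.16]]
  ]
}}

```text
time: 15.87
tool_pos: [449.3, -116.3, 91.7]
tcp_rot: [-180.0, 0.0, 73.9]
ft_force: [-0.6, -0.5, -1.1]
finger_gap: 29.8
grip_force: 31.2
```

```bash
python3 st.py
```

```text
[-6.0000e-02  1.0000e-01 -1.1000e+00 -3.5560e+01  1.4647e+02  7.5300e+00] [ 449.4 -116.3   91.9] [-180.     0.    73.8] 16.02
```

The key dropped in the lower slot. Feed down toward the plate (home at TCP z of about 79).

>>> {"method": "step_arm", "body": {
  "targets": [
    [[0,0,-1,0,0,0],[0,0,-2,0,0,0],[0,0,-3,0,0,0],[0,0,-4,0,0,0],[0,0,-5,0,0,0],[0,0,-6,0,0,0],[0,0,-6,0,0,0]]
  ]
}}

```text
time: 16.6
tool_pos: [449.5, -116.3, 85.8]
tcp_rot: [-180.0, -0.0, 73.9]
ft_force: [1.1, -0.5, -0.9]
finger_gap: 29.6
grip_force: 31.3
```

```bash
python3 st.py
```

```text
[ -0.2   -0.63  -1.41 -75.98  99.93  31.87] [ 449.5 -116.3   86. ] [-180.    -0.    73.9] 16.75
```

>>> {"method": "step_arm", "body": {
  "targets": [
    [[0,0,-1,0,0,0],[0,0,-2,0,0,0],[0,0,-3,0,0,0],[0,0,-4,0,0,0],[0,0,-5,0,0,0],[0,0,-6,0,0,0],[0,0,-7,0,0,0],[0,0,-8,0,0,0],[0,0,-9,0,0,0],[0,0,-9,0,0,0]]
  ]
}}

```text
time: 17.58
tool_pos: [449.8, -116.4, 77.2]
tcp_rot: [180.0, 0.0, 73.9]
ft_force: [2.1, 0.5, 2.6]
finger_gap: 29.4
grip_force: 31.5
```

```bash
python3 st.py
```

```text
[   0.67   -0.74    2.1  -154.09   30.84   -1.09] [ 449.8 -116.4   77.3] [180.    0.   73.9] 17.73
```

>>> {"method": "step_arm", "body": {
  "targets": [
    [[0,0,1,0,0,-0.04],[0,0,1,0,0,-0.08],[0,0,1,0,0,-0.12],[0,0,1,0,0,-0.16],[0,0,1,0,0,-0.16]]
  ]
}}

```text
time: 18.15
tool_pos: [449.5, -116.3, 78.1]
tcp_rot: [-180.0, 0.0, 64.6]
ft_force: [-0.4, -1.4, 0.8]
finger_gap: 29.7
grip_force: 31.4
```

```bash
python3 st.py
```

```text
[ -0.64  -0.98   1.48 -95.03 158.41  41.44] [ 449.5 -116.3   78. ] [-180.     0.    64.8] 18.3
```

>>> {"method": "step_arm", "body": {
  "targets": [
    [[0,0,0,0,0,-0.03],[0,0,0,0,0,-0.06],[0,0,0,0,0,-0.08],[0,0,0,0,0,-0.08]]
  ]
}}

```text
time: 18.63
tool_pos: [449.5, -116.3, 78.0]
tcp_rot: [-180.0, 0.0, 60.1]
ft_force: [-0.5, -0.5, 1.4]
finger_gap: 29.6
grip_force: 31.3
```

```bash
python3 st.py
```

```text
[ -0.75  -0.75   1.65 -50.88 192.39  21.23] [ 449.5 -116.3   78. ] [-180.    -0.    60.2] 18.78
```

>>> {"method": "step_arm", "body": {
  "targets": [
    [[0,0,0,0,0,-0.03],[0,0,0,0,0,-0.06],[0,0,0,0,0,-0.09],[0,0,0,0,0,-0.1],[0,0,0,0,0,-0.1]]
  ]
}}

```text
time: 19.2
tool_pos: [449.6, -116.3, 78.1]
tcp_rot: [-180.0, -0.0, 54.5]
ft_force: [-0.8, -0.1, 0.9]
finger_gap: 29.8
grip_force: 31.3
```

```bash
python3 st.py
```

```text
[-1.3500e+00 -4.0000e-02  1.2000e+00 -1.5190e+01  2.0138e+02  1.6860e+01] [ 449.6 -116.3   78.1] [-180.    -0.    54.5] 19.35
```

Free of the slot: the key is under the lower collar. Turn on clockwise towards the pin.

>>> {"method": "step_arm", "body": {
  "targets": [
    [[0,0,0,0,0,-0.06],[0,0,0,0,0,-0.12],[0,0,0,0,0,-0.18],[0,0,0,0,0,-0.24],[0,0,0,0,0,-0.3],[0,0,0,0,0,-0.36],[0,0,0,0,0,-0.42],[0,0,0,0,0,-0.48],[0,0,0,0,0,-0.54],[0,0,0,0,0,-0.6],[0,0,0,0,0,-0.65],[0,0,0,0,0,-0.65]]
  ]
}}

```text
time: 20.35
tool_pos: [449.6, -116.2, 78.1]
tcp_rot: [-180.0, -0.0, 17.1]
ft_force: [-1.5, 0.4, 1.7]
finger_gap: 30.2
grip_force: 31.3
```

```bash
python3 st.py
```

```text
[ -0.85   0.22   1.22  91.18 198.85  21.13] [ 449.6 -116.2   78.1] [-180.    -0.    17.3] 20.5
```

>>> {"method": "step_arm", "body": {
  "targets": [
    [[0,0,0,0,0,-0.04],[0,0,0,0,0,-0.08],[0,0,0,0,0,-0.12],[0,0,0,0,0,-0.16],[0,0,0,0,0,-0.16]]
  ]
}}

```text
time: 20.92
tool_pos: [449.6, -116.2, 78.1]
tcp_rot: [-180.0, -0.0, 8.0]
ft_force: [-1.0, 0.6, 1.4]
finger_gap: 29.7
grip_force: 31.3
```

```bash
python3 st.py
```

```text
[ -0.83   0.42   1.43 102.54 166.34   7.43] [ 449.6 -116.3   78.1] [-180.    -0.     8.1] 21.07
```

>>> {"method": "step_arm", "body": {
  "targets": [
    [[0,0,0,0,0,-0.04],[0,0,0,0,0,-0.08],[0,0,0,0,0,-0.12],[0,0,0,0,0,-0.12]]
  ]
}}

```text
time: 21.4
tool_pos: [449.6, -116.3, 78.1]
tcp_rot: [-180.0, -0.0, 1.1]
ft_force: [-0.4, 0.1, 1.5]
finger_gap: 29.8
grip_force: 31.3
```

```bash
python3 st.py
```

```text
[ -0.85   0.43   1.55 132.62 129.39  19.72] [ 449.6 -116.3   78.1] [-180.    -0.     1.3] 21.55
```

>>> {"method": "step_arm", "body": {
  "targets": [
    [[0,0,0,0,0,-0.04],[0,0,0,0,0,-0.08],[0,0,0,0,0,-0.12],[0,0,0,0,0,-0.12]]
  ]
}}

```text
time: 21.88
tool_pos: [449.6, -116.2, 78.1]
tcp_rot: [-180.0, -0.0, -5.8]
ft_force: [0.7, 0.4, 0.7]
finger_gap: 29.6
grip_force: 31.2
```

```bash
python3 st.py
```

```text
[ -0.33   0.98   1.16 268.52  68.28  28.13] [ 449.6 -116.2   78.1] [-180.    -0.    -5.6] 22.03
```

>>> {"method": "step_arm", "body": {
  "targets": [
    [[0,0,0,0,0,-0.04],[0,0,0,0,0,-0.08],[0,0,0,0,0,-0.1],[0,0,0,0,0,-0.1]]
  ]
}}

```text
time: 22.37
tool_pos: [449.7, -115.9, 78.1]
tcp_rot: [-180.0, -0.0, -11.4]
ft_force: [-0.2, 4.6, 1.1]
finger_gap: 29.5
grip_force: 30.7
```

```bash
python3 st.py; python3 - <<'E'
from bench import vision
from h import *
s=vision.snapshot("scene"); cv2.imwrite("pics/g3.png",crop(s,315,190,60,60,9))
for a in (-10.4,8,20,32,76):
    p=[451+21*np.cos(np.radians(a)),-116.5+21*np.sin(np.radians(a)),26 if a<0 else 14]; print(a,((proj(s,p)-[315,190]+.5)*9-.5).round())
E
```

```text
[-7.0000e-02  4.3800e+00  7.3000e-01  8.9961e+02 -1.1795e+02  1.0687e+02] [ 449.6 -116.    78.1] [-180.     0.   -11.4] 22.52
-10.4 [214. 320.]
8 [203. 370.]
20 [200. 377.]
32 [201. 384.]
76 [231. 408.]
```

View pics/g3.png

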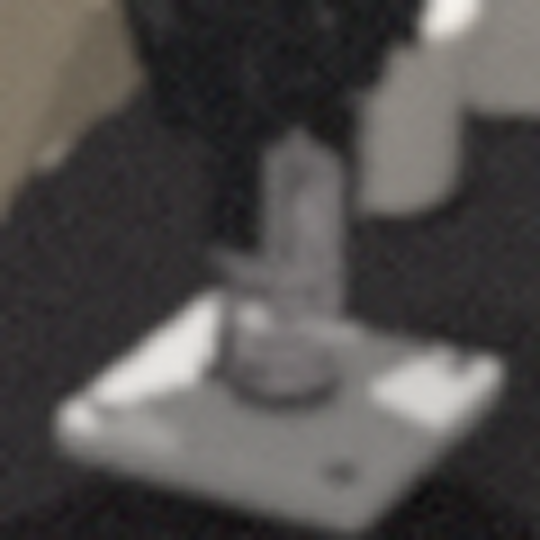

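Ring stands on the plate at about (285,370); the torque and side force show the ear on the pin. I'll check the picture's geometry, since the band at (225,260) is unclear.

```bash
python3 - <<'E'
from bench import vision
from h import *
s=vision.snapshot("scene"); 
for z in (12,18,30,56,80,88): print(z,((proj(s,[451,-116.5,z])-[315,190]+.5)*9-.5).round())
cv2.imwrite("pics/g4.png",cv2.convertScaleAbs(crop(s,325,200,40,40,14),alpha=1.5,beta=0))
E
```

```text
12 [278. 387.]
18 [278. 367.]
30 [280. 328.]
56 [282. 240.]
80 [285. 158.]
88 [286. 130.]
```

View pics/g4.png

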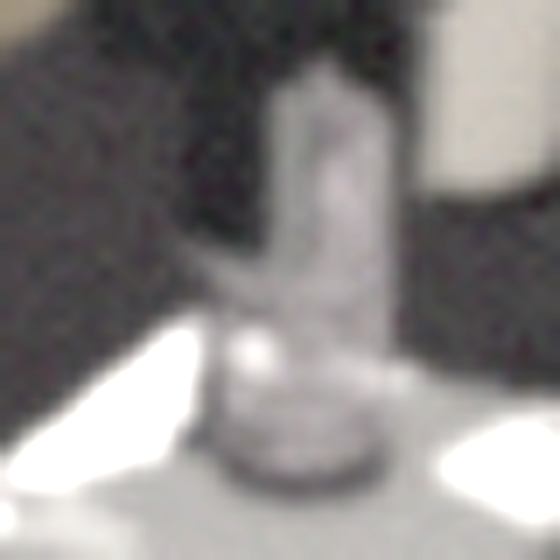

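The dark foot ring is seated on the plate, and the band is a fingertip. Unwind the strain (about 6°), take off most of the compression, then open.

>>> {"method": "step_arm", "body": {
  "targets": [
    [[0,0,0,0,0,0.03],[0,0,0,0,0,0.06],[0,0,0.5,0,0,0.09],[0,0,1,0,0,0.09],[0,0,2,0,0,0.09],[0,0,2,0,0,0.09]]
  ]
}}

```text
time: 23.12
tool_pos: [449.6, -116.4, 80.2]
tcp_rot: [180.0, -0.0, -6.4]
ft_force: [-0.2, 3.3, 0.4]
finger_gap: 29.6
grip_force: 30.7
```

```bash
python3 st.py
```

```text
[ 2.9000e-01  2.5700e+00  2.1000e-01  6.3854e+02 -2.4000e+01  4.3910e+01] [ 449.6 -116.4   80.1] [180.    0.   -6.3] 23.27
```

>>> {"method": "step_arm", "body": {
  "targets": [
    [[0,0.4,0.3,0,0,0.02],[0,0.8,0.6,0,0,0.04],[0,0.8,1,0,0,0.04],[0,0.8,1,0,0,0.04]]
  ]
}}

```text
time: 23.6
tool_pos: [449.6, -115.8, 81.2]
tcp_rot: [180.0, -0.0, -4.0]
ft_force: [-0.9, 0.5, -0.3]
finger_gap: 29.8
grip_force: 31.2
```

```bash
python3 st.py
```

```text
[-0.13  0.35 -0.38 68.07 56.1   5.51] [ 449.6 -115.7   81.1] [180.  -0.  -4.] 23.75
```

Strain is off and only light pressure remains. Open, then lift straight up.

>>> {"method": "step_arm", "body": {
  "targets": [
    [[0,0,0,0,0,0],[0,0,0,0,0,0],[0,0,0,0,0,0],[0,0,0,0,0,0],[0,0,0,0,0,0],[0,0,0,0,0,0],[0,0,0,0,0,0],[0,0,0,0,0,0],[0,0,0,0,0,0],[0,0,0,0,0,0]]
  ],
  "fingers": -1
}}

```text
time: 24.58
tool_pos: [449.6, -115.5, 81.1]
tcp_rot: [180.0, -0.0, -4.0]
ft_force: [-0.5, -0.1, -0.2]
finger_gap: 85.2
grip_force: 0.0
```

>>> {"method": "step_arm", "body": {
  "targets": [
    [[0,0,10,0,0,0],[0,0,25,0,0,0],[0,0,50,0,0,0],[0,0,80,0,0,0],[0,0,110,0,0,0],[0,0,140,0,0,0],[0,-20,150,0,0,0],[0,-60,150,0,0,0],[0,-100,150,0,0,0],[0,-130,150,0,0,0],[0,-130,150,0,0,0],[0,-130,150,0,0,0]]
  ]
}}

```text
time: 25.58
tool_pos: [449.2, -246.9, 231.7]
tcp_rot: [-180.0, -0.0, -4.2]
ft_force: [0.1, -0.1, -0.1]
finger_gap: 85.3
grip_force: 0.0
```

```bash
python3 st.py; python3 - <<'E'
from bench import vision
from h import *
s=vision.snapshot("scene");t=vision.snapshot("top"); 
a=crop(s,322,185,50,65,9);b=crop(t,320,210,36,40,9)
b=cv2.resize(b,(b.shape[1]*a.shape[0]//b.shape[0]//1,a.shape[0])); im=np.hstack([a,b])[:, :1000]; f=min(800/im.shape[1],600/im.shape[0]); print(im.shape,f,a.shape)
cv2.imwrite("pics/g5.png",cv2.resize(im,None,fx=f,fy=f))
for ang in (8,20): print(ang,proj(t,[451+21*np.cos(np.radians(ang)),-116.5+21*np.sin(np.radians(ang)),16]),proj(s,[451+21*np.cos(np.radians(ang)),-116.5+21*np.sin(np.radians(ang)),14]))
print("tip",proj(s,[451,-116.5,82]),"pin",proj(s,[470.6,-120.1,26]))
E
```

```text
[ 0.14  0.27  0.38  8.46 26.5  16.06] [ 449.6 -244.7  231.3] [-180.   -0.   -4.] 25.73
(585, 976, 3) 0.819672131147541 (585, 450, 3)
8 [337.6701592  222.74815126] [337.09823078 230.6198874 ]
20 [336.28196006 223.10687395] [336.7937412 231.4190984]
tip [346.26630267 206.30504679] pin [338.73488374 225.23716937]
```

View pics/g5.png

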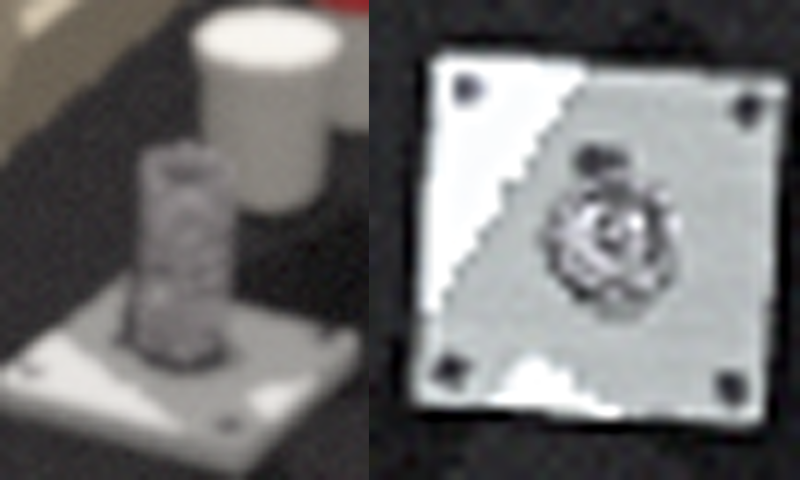

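The spring stands upright on the plate, its rim centre at (187,162) close to the predicted (179,157). From the top, the ear (590,158) lies right beside the pin (615,158). Handing in.

```bash
python3 -c "
from bench import r
print(r.hand_in())"
```

```text
the job is handed in; nothing more can be done
None
```

The spring is seated on the base plate with its ear beside the stop pin and the gripper clear. I handed the job in at about 26 s; no verdict came back.

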